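# Fit the two-hole belt cover over the studs of a glass grinder

## Task

Close the open belt well of the glass grinder: pick up the green cover that has two holes, bring its holes down over the two brass studs until it lies flat on the grinder's grey deck, and let go. Set it down rather than dropping it from above the studs, and leave the look-alike green cover with only one hole where it lies.

Things in the scene. Friction and masses are not known exactly. Their poses are not given: they have to be found in the camera images.
- cover: Cover to fit: green metal plate 170 x 90 x 6 mm, TWO 34 mm holes, 0.3 kg. Origin: centre of underside; z up, x along its length. Holes at x = -50 and +50 mm. Black bar handle over the middle: 64 mm long along x, 16 mm thick along y, 26 to 46 mm above the underside (centre 36 mm). Starts flat on the bench, on either side of the grinder. Fits either end round.
- spare: Look-alike cover, to be left alone: same green plate, size, handle and origin, but only ONE hole, at x = +50 mm. Starts flat on the bench, on the grinder's other side.
- grinder: Glass grinder, fixed: grey housing 255 mm long (x -105 to +150 mm), 130 mm wide. Origin: on the bench, below the midpoint of its two studs; z up. Flat deck at z = 45 mm. Brass studs at x = -50 and +50 mm: 16 mm thick, tapered to 6 mm at their tips at z = 73 mm. Dark steel grinding bit at x = +125 mm, top z = 79 mm. The fitted cover is centred on the studs, lengthwise along x, with 9 mm play.
Things that resemble listed ones, but are neither listed nor needed, are in the scene too. What is shaped like the cover but red is not meant.

How it is judged:
By the outcome, as a careful person would: the job done as asked, in the order asked, and still so for the second after the job is handed in, with the robot touching nothing.
It also fails if it takes over 35 s, if anything falls off the work surface, if the arm or the gripper's body presses on something with over 40 N, if the wrist force passes 120 N, or if a joint passes its speed limit or range.

## Robot

A 7-joint arm with a two-finger parallel gripper is mounted at the origin on the work surface. World frame = base frame: x ahead of the robot, y to its left, z up, the work surface at z = 0. Lengths are in m, angles in rad, forces in N, time in s.
With the tool pointing down it reaches from about 0.4 to 0.85 m from the base axis. Payload 10.4 kg.
Tool frame: the origin (TCP) lies at the very end of the fingers, on their centre line; the grasp point (between the pads) lies 19 mm behind it; z points along the fingers, y is the direction in which the jaws open and shut (so a half turn about z gives the same grasp; the last joint's range is limited). The gripper opens to 87 mm and grips with 3 to 60 N. Pads are 19 mm wide; open, the fingers measure 117 mm over their backs; the gripper's body (75 mm by 190 mm) begins 51 mm behind the grasp point.
Start: joints at [-1.349, 0.332, -0.065, 1.46, 0.022, 1.35, -0.088], TCP at [0.151, 0.606, 0.223] pointing down, gripper open.
Joint ranges: [-2.6, 2.6], [-0.5, 2.12], [-1.47, 1.34], [0.16, 2.42], [-1.27, 4.41], [0.06, 2.06], [-2.6, 2.6]. Speed limits (rad/s): [2.22, 2.22, 2.79, 2.79, 3.14, 3.14, 3.14].

## Interface

Orientations are given as a unit quaternion [x, y, z, w].
In Python, from bench import read_state, camera, close_job gives the robot as it stands.
- The arm moves only by the shell command python3 -m inch 'ROWS' [OPENING] [FORCE]. ROWS is JSON, a list of rows, each a list of 6 numbers: the shift along the tool's x, y, z as a fraction of full scale, then the turn, a rotation vector about the tool's x, y, z as a fraction of full scale. In form: [[tx, ty, tz, ax, ay, az], ...]. A call has 1 to 5 rows; each row shifts and turns the commanded pose from where the row before left it, along the tool's axes as they then stand; what a row does not reach is not made up. Full scale, the value 1, is 0.04 m for a shift and 120 degrees for a turn. A row lasts 1/8 s, in which the tool goes at most 62.5 mm and 10.7 degrees, less where a joint would pass 70% of its speed; a pose out of reach is approached as far as the arm can. A call with a number of a shift or a turn outside -1 to 1 is refused whole. A call with a gripper value outside its range is refused whole. OPENING is the opening, from -1 (shut) to 1 (fully open), so that 0 is half open, set as the call begins (- or left out, the last holds). The fingers move at their own pace and stop on an object; FORCE is the grip in N (left out, the last holds). Time passes only in rows, so rows that do not move let the fingers close. It gives the time, the measured TCP pose, the force and the opening at its end, in the units of the state.
- read_state(): the state, without advancing time (a new reading comes with each control period).
- camera(name): name is "side" or "top"; returns a dict with "img" (400x640x3 uint8, red, green, blue), "depth" (400x640 float32, m along the optical axis (not along the pixel's ray), 0 where there is no reading), "fx", "fy", "cx", "cy" (pixels), "k1" (the pictures are not rectified: a ray, as slopes to the right and down, at radius r is drawn at 1 + k1 r^2 times it, then the intrinsics apply), "position" and "orientation" of the camera in the world. Camera axes: x right, y down, z forward; pixel columns grow to the right and rows downward; lengths in m; the calibration is good to about 2 mm. A picture is of the moment at which its call begins.
- close_job(): hands the job in, once; it reports no verdict.
The state is a dict: "time": time; "joint_positions": joint angles; "joint_vel": joint speeds; "joint_torque": joint torques, N m; "ee_pos": TCP position; "eef_rot": TCP orientation; "ft_force": force on the tool from outside, world axes, zero at the start; "torque": the same for the moment, N m; "width": finger opening in m.
Only numpy, scipy, OpenCV 4.12 (cv2) and the standard library are available. Lean on these libraries where they do the work, as an engineer would, in place of code of your own. Each camera call takes 0.05 s, during which the arm holds its last target.

## Working session

There is one attempt and no reset: what is moved stays moved. The work goes in short steps, Python scripts to look and compute and a shell command to move; the robot and the scene stay as the last step left them, time stands still between calls to the robot, and variables do not carry over. Pictures are saved under pics/ and viewed, and the job is handed in when it is done.

```bash
mkdir -p pics; ls; python3 - <<'E'
from bench import read_state, camera
import cv2, numpy as np, pickle
s=read_state(); print(s)
for n in("top","side"):
    c=camera(n); pickle.dump(c,open(f"pics/{n}0.pkl","wb"))
    cv2.imwrite(f"pics/{n}0.png",c["img"][:,:,::-1]); print({k:v for k,v in c.items() if k not in("img","depth")})
E
```

```text
pics
{'time': 0.0, 'joint_positions': array([-1.34860312,  0.33286709, -0.0647198 ,  1.46093854,  0.02161805,
        1.34986712, -0.08849963]), 'joint_vel': array([ 0.00125219, -0.0026559 ,  0.00042413,  0.00164515,  0.00049827,
       -0.00024502, -0.00129808]), 'joint_torque': array([-5.35974250e-04, -6.23258400e+01,  2.42705550e-02, -3.89896381e+01,
       -6.15385012e-02,  3.96491715e-02,  1.26419468e-04]), 'ee_pos': array([0.15138059, 0.60600319, 0.22175829]), 'eef_rot': array([ 1.22069376e-01,  9.92521329e-01, -6.90246701e-04, -4.75644169e-05]), 'ft_force': array([0.13889809, 0.18995364, 0.70331314]), 'torque': array([-1.18504444e-05,  1.31491332e-02,  3.04246952e-02]), 'width': 0.08708980976039676}
{'fx': 480.7415651316662, 'fy': 480.7415651316662, 'cx': 319.7133740627248, 'cy': 207.8705104084505, 'k1': -0.08875658067344375, 'position': array([ 0.18294715, -0.14416555,  1.4829368 ]), 'orientation': array([-0.69447487,  0.71213329, -0.07442442,  0.07093543])}
{'fx': 467.3088976781468, 'fy': 467.3088976781468, 'cx': 319.8329244457486, 'cy': 200.65290443957733, 'k1': -0.00036014172862175393, 'position': array([ 0.34738561, -1.40939487,  0.8838327 ]), 'orientation': array([ 0.88459227, -0.02850446,  0.0220009 , -0.46497309])}
```

View pics/top0.png

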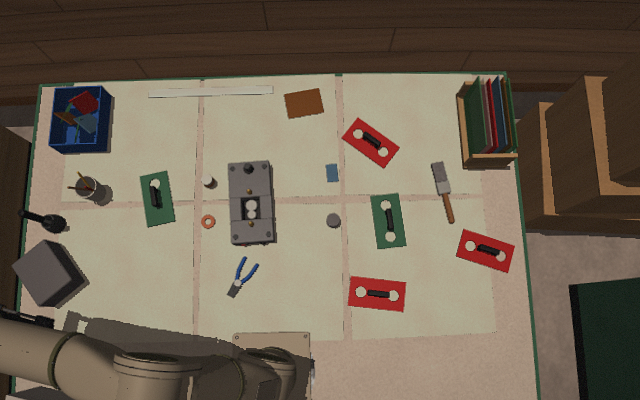

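View pics/side0.png

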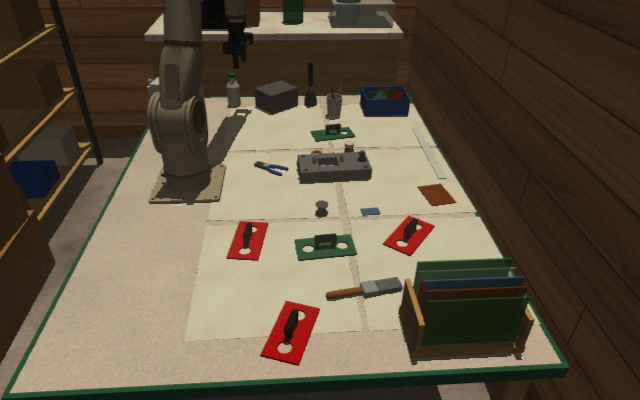

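Top view: the green plate at (388,220) looks two-holed and the one at (157,198) one-holed. The grinder is at (251,203), with its bit toward the top. I'll enlarge these and measure.

```bash
cat > h.py <<'E'
import numpy as np, cv2
from scipy.spatial.transform import Rotation as R
def rays(c,uv):
    uv=np.asarray(uv,float).reshape(-1,2); d=np.c_[(uv[:,0]-c["cx"])/c["fx"],(uv[:,1]-c["cy"])/c["fy"]]
    p=d.copy()
    for _ in range(20): p=d/(1+c["k1"]*(p**2).sum(1,keepdims=True))
    return p
def atz(c,uv,z):
    p=rays(c,uv); D=R.from_quat(c["orientation"]).apply(np.c_[p,np.ones(len(p))])
    return c["position"]+D*((z-c["position"][2])/D[:,2])[:,None]
def cloud(c):
    h,w=c["depth"].shape; v,u=np.mgrid[:h,:w]
    p=rays(c,np.c_[u.ravel(),v.ravel()]); z=c["depth"].ravel()[:,None]
    return (c["position"]+R.from_quat(c["orientation"]).apply(np.c_[p*z,z])).reshape(h,w,3)
def proj(c,P):
    q=R.from_quat(c["orientation"]).inv().apply(np.atleast_2d(P)-c["position"]); s=q[:,:2]/q[:,2:]
    s=s*(1+c["k1"]*(s**2).sum(1,keepdims=True)); return s*c["fx"]+[c["cx"],c["cy"]]
E
python3 - <<'E'
from h import *; import pickle
c=pickle.load(open("pics/top0.pkl","rb")); im=c["img"]; P=cloud(c)
hsv=cv2.cvtColor(im,cv2.COLOR_RGB2HSV)
for nm,(x0,y0,x1,y1) in dict(A=(365,185,415,255),B=(130,165,185,235)).items():
    m=np.zeros(im.shape[:2],np.uint8); m[y0:y1,x0:x1]=cv2.inRange(hsv,(50,80,40),(90,255,255))[y0:y1,x0:x1]
    cs,_=cv2.findContours(m,cv2.RETR_CCOMP,cv2.CHAIN_APPROX_NONE)
    k=max(cs,key=cv2.contourArea)[:,0]
    q=atz(c,k,0.006)[:,:2].astype(np.float32); r=cv2.minAreaRect(q); print(nm,r,cv2.boxPoints(r).round(4).tolist(), m.sum()//255)
    z=P[...,2][m>0]; print(np.percentile(z,[5,50,95]))
    zz=P[y0:y1,x0:x1]; s=zz[(zz[...,2]>0.03)]; print("handle",len(s),s.mean(0), np.linalg.eigh(np.cov(s[:,:2].T)))
# grinder
g=P[150:255,220:285].reshape(-1,3); d=g[(g[:,2]>0.038)&(g[:,2]<0.052)]
r=cv2.minAreaRect(d[:,:2].astype(np.float32)); print("grinder",r,cv2.boxPoints(r).tolist(),np.median(d[:,2]))
hi=P[150:255,220:285]; vv,uu=np.where(hi[...,2]>0.055); print(np.c_[uu+220,vv+150,(hi[vv,uu]*1000).round()].astype(int).tolist())
a=cv2.resize(im[150:260,215:285],None,fx=5,fy=5,interpolation=cv2.INTER_CUBIC)[:550]
b=cv2.resize(im[180:260,360:420],None,fx=4,fy=4,interpolation=cv2.INTER_CUBIC)
e=cv2.resize(im[160:240,125:185],None,fx=4,fy=4,interpolation=cv2.INTER_CUBIC)
o=np.zeros((600,620,3),np.uint8); o[:a.shape[0],:350]=a; o[:240*4//3,360:600]=b[:320] if b.shape[0]==320 else 0
o2=np.zeros((600,800,3),np.uint8); o2[:550,:350]=a; o2[:320,360:600]=b; o2[:320-40,610:790]=cv2.resize(e,(180,240))[:280] if 0 else cv2.resize(e,(180,280))
cv2.imwrite("pics/zoom0.png",o2[:,:,::-1])
E
```

```text
A ((0.4455511271953583, -0.3680707514286041), (0.16618658602237701, 0.08683305233716965), 5.087339401245117) [[0.3589000105857849, -0.33219999074935913], [0.36660000681877136, -0.4187000095844269], [0.5321999788284302, -0.40389999747276306], [0.5245000123977661, -0.3174999952316284]] 1075
[0.00160695 0.0069838  0.01250034]
handle 135 [ 0.41889289 -0.34305958  0.19447467] EighResult(eigenvalues=array([0.00016439, 0.01125991]), eigenvectors=array([[-0.63481067, -0.77266773],
       [-0.77266773,  0.63481067]]))
B ((0.5357192158699036, 0.3615300953388214), (0.16826803982257843, 0.08745501935482025), 11.707138061523438) [[0.44449999928474426, 0.3873000144958496], [0.46219998598098755, 0.30160000920295715], [0.6269999742507935, 0.3357999920845032], [0.6092000007629395, 0.4214000105857849]] 1063
[0.00171461 0.00706204 0.01255616]
handle 139 [0.50673782 0.32039056 0.15857756] EighResult(eigenvalues=array([0.000151  , 0.02793285]), eigenvectors=array([[-0.81752795,  0.57588892],
       [ 0.57588892,  0.81752795]]))
grinder ((0.5119210481643677, 0.058486711233854294), (0.2572525441646576, 0.1
[... 2752 characters left out ...]
 51, 71], [252, 222, 442, 50, 58], [248, 223, 438, 61, 66], [249, 223, 436, 57, 74], [250, 223, 437, 55, 69], [251, 223, 437, 52, 67], [252, 223, 438, 49, 62], [248, 224, 435, 61, 67], [249, 224, 435, 58, 67], [250, 224, 434, 54, 70], [251, 224, 434, 52, 69], [252, 224, 435, 50, 61], [254, 224, 183, -144, 1483], [249, 225, 433, 59, 61], [250, 225, 433, 56, 59], [226, 226, 183, -144, 1483], [228, 226, 183, -144, 1483], [241, 231, 183, -144, 1483], [251, 233, 183, -144, 1483], [270, 234, 405, -4, 56], [233, 235, 404, 108, 55], [243, 238, 394, 77, 58], [229, 241, 183, -144, 1483], [278, 242, 183, -144, 1483], [220, 245, 183, -144, 1483], [224, 246, 183, -144, 1483], [284, 248, 183, -144, 1483]]
```

View pics/zoom0.png

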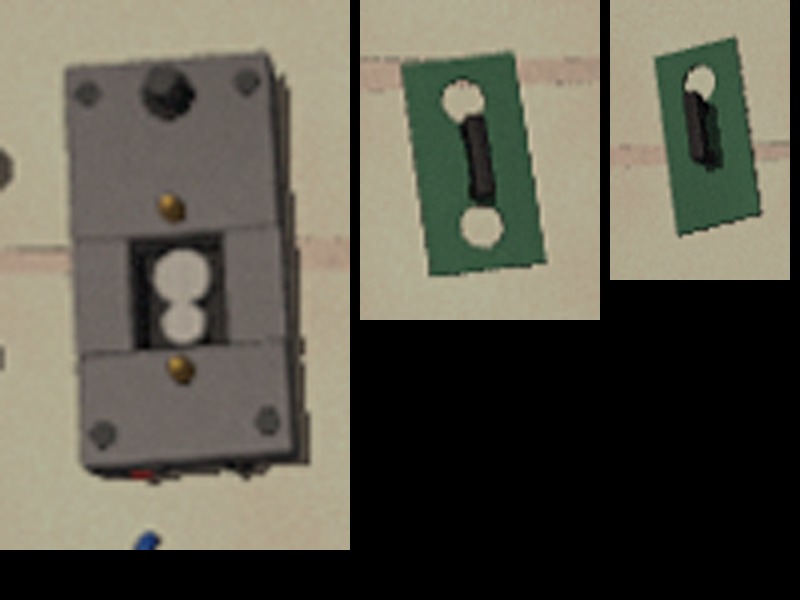

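The zoom confirms it: the right plate (388,220) has two holes and is the cover, and the left one has one and is the spare. Stud tips are near (248,191) and (250,222). Next I need a small calculator that gives the row values for the moves.

```bash
cat > plan.py <<'E'
import sys,json; from h import *; from bench import read_state
# usage: plan.py step x y z yaw [x y z yaw ...]; yaw of tool x (deg), tool z straight down
def plan(step,wps):
    s=read_state(); p=s["ee_pos"].copy(); r=R.from_quat(s["eef_rot"]); print("now",p.round(4),"yaw",np.degrees(np.arctan2(*r.as_matrix()[1::-1,0])).round(2),"q",s["joint_positions"].round(2),"t",s["time"])
    rows=[]
    for x,y,z,yaw in wps:
        g=np.array([x,y,z]); a=np.radians(yaw); 
        gr=R.from_matrix(np.array([[np.cos(a),np.sin(a),0],[np.sin(a),-np.cos(a),0],[0,0,-1.]]))
        n0=np.degrees((r.inv()*gr).magnitude())
        n=max(1,int(np.ceil(max(np.linalg.norm(g-p)/step, n0/10.6))))
        for i in range(n,0,-1):
            t=r.inv().apply((g-p)/i)/0.04; v=(r.inv()*gr).as_rotvec()/i/np.radians(120)
            row=[round(float(k),3) for k in (*t,*v)]; rows.append(row)
            p=p+r.apply(np.array(row[:3])*.04); r=r*R.from_rotvec(np.array(row[3:])*np.radians(120))
    for k in range(0,len(rows),5): print(json.dumps(rows[k:k+5]))
a=[float(v) for v in sys.argv[1:]]; plan(a[0],np.array(a[1:]).reshape(-1,4))
E
# tool x yaw now 166; target 5.09 => CW 161
python3 plan.py 0.05 0.40 0.45 0.22 95 0.55 0.1 0.2 45 0.4455 -0.368 0.12 5.1
```

```text
now [0.1514 0.606  0.2218] yaw 165.98 q [-1.35  0.33 -0.06  1.46  0.02  1.35 -0.09] t 0.1
[[-0.996, -0.326, 0.007, -0.0, 0.0, 0.085], [-1.038, -0.144, 0.007, -0.0, 0.0, 0.084], [-1.048, 0.04, 0.007, -0.0, 0.0, 0.085], [-1.024, 0.225, 0.007, -0.0, 0.0, 0.084], [-0.969, 0.401, 0.007, -0.0, 0.0, 0.085]]
[[-0.882, 0.566, 0.007, -0.0, 0.0, 0.084], [-0.77, 0.712, 0.007, -0.0, 0.001, 0.085], [-1.13, 0.373, 0.061, -0.0, -0.0, 0.052], [-1.083, 0.493, 0.061, -0.0, -0.0, 0.052], [-1.023, 0.608, 0.061, -0.0, -0.0, 0.052]]
[[-0.951, 0.716, 0.062, -0.0, -0.0, 0.052], [-0.867, 0.815, 0.061, -0.0, -0.0, 0.052], [-0.773, 0.904, 0.062, -0.0, -0.0, 0.052], [-0.671, 0.983, 0.061, -0.0, -0.0, 0.052], [-0.559, 1.05, 0.062, -0.0, -0.0, 0.052]]
[[-1.012, 0.642, 0.199, -0.0, 0.0, 0.033], [-0.966, 0.711, 0.199, -0.0, 0.0, 0.033], [-0.914, 0.776, 0.199, -0.0, 0.0, 0.033], [-0.858, 0.837, 0.199, -0.0, 0.0, 0.033], [-0.799, 0.894, 0.199, -0.0, 0.0, 0.033]]
[[-0.735, 0.947, 0.199, -0.0, 0.0, 0.034], [-0.666, 0.998, 0.2, -0.0, 0.0, 0.033], [-0.595, 1.041, 0.199, -0.0, 0.0, 0.034], [-0.519, 1.081, 0.2, -0.0, 0.0, 0.033], [-0.444, 1.113, 0.199, -0.0, 0.0, 0.034]]
```

```bash
python3 -m inch '[[-0.98,-0.32,0,0,0,0.085],[-1,-0.14,0,0,0,0.085],[-1,0.04,0,0,0,0.085],[-1,0.22,0,0,0,0.085],[-0.97,0.4,0,0,0,0.085]]' 1
python3 -m inch '[[-0.88,0.57,0,0,0,0.085],[-0.77,0.71,0,0,0,0.085],[-1,0.37,0.06,0,0,0.05],[-1,0.5,0.06,0,0,0.05],[-1,0.6,0.06,0,0,0.05]]'
python3 -m inch '[[-0.95,0.72,0.06,0,0,0.05],[-0.87,0.82,0.06,0,0,0.05],[-0.77,0.9,0.06,0,0,0.05],[-0.67,0.98,0.06,0,0,0.05],[-0.56,1,0.06,0,0,0.05]]'
python3 plan.py 0.05 0.4455 -0.368 0.12 5.1
```

```text
time: 0.72
ee_pos: [0.3254, 0.4964, 0.2222]
eef_rot: [0.54, 0.842, -0.0, -0.0]
ft_force: [-0.5, 1.1, -0.3]
width: 0.0872
time: 1.35
ee_pos: [0.4513, 0.3292, 0.2149]
eef_rot: [0.786, 0.618, -0.0, -0.0]
ft_force: [-0.0, -0.1, 0.6]
width: 0.0873
time: 1.98
ee_pos: [0.5467, 0.113, 0.2031]
eef_rot: [0.919, 0.394, -0.0, -0.0]
ft_force: [1.1, 1.3, -0.4]
width: 0.0874
now [0.5467 0.113  0.2031] yaw 46.37 q [-0.77  0.21  0.56  1.7  -0.11  1.27 -0.95] t 1.975
[[-1.045, 0.646, 0.208, -0.0, 0.0, 0.034], [-0.996, 0.719, 0.208, -0.0, 0.0, 0.034], [-0.943, 0.788, 0.208, -0.0, 0.0, 0.034], [-0.884, 0.853, 0.208, -0.0, 0.0, 0.035], [-0.819, 0.916, 0.207, -0.0, 0.0, 0.034]]
[[-0.752, 0.972, 0.208, -0.0, 0.0, 0.035], [-0.679, 1.024, 0.207, -0.0, 0.0, 0.034], [-0.604, 1.07, 0.208, -0.0, 0.0, 0.035], [-0.524, 1.112, 0.207, -0.0, 0.0, 0.034], [-0.444, 1.146, 0.208, -0.0, 0.0, 0.035]]
```

```bash
python3 -m inch '[[-1,0.65,0.2,0,0,0.034],[-1,0.72,0.2,0,0,0.034],[-0.94,0.79,0.2,0,0,0.034],[-0.88,0.85,0.2,0,0,0.034],[-0.82,0.92,0.2,0,0,0.034]]'
python3 -m inch '[[-0.75,0.97,0.2,0,0,0.035],[-0.68,1,0.2,0,0,0.034],[-0.6,1,0.2,0,0,0.034],[-0.52,1,0.2,0,0,0.034],[-0.44,1,0.2,0,0,0.034]]'
python3 - <<'E'
from bench import *; import cv2
from h import *
c=camera("side"); cv2.imwrite("pics/side1.png",c["img"][:,:,::-1])
# refine cover pose from side and top0 corners
hsv=cv2.cvtColor(c["img"],cv2.COLOR_RGB2HSV); m=cv2.inRange(hsv,(50,80,30),(90,255,255)); m2=np.zeros_like(m); m2[225:270,280:370]=m[225:270,280:370]
k=np.argwhere(m2)[:,::-1]; q=atz(c,k,0.006)[:,:2].astype(np.float32); print(cv2.minAreaRect(q))
E
python3 plan.py 0.05 0.4455 -0.368 0.09 5.1
```

```text
time: 2.6
ee_pos: [0.4976, -0.1264, 0.163]
eef_rot: [0.974, 0.225, 0.0, -0.0]
ft_force: [1.2, -0.2, 1.4]
width: 0.0872
time: 3.22
ee_pos: [0.4459, -0.3532, 0.1228]
eef_rot: [0.999, 0.048, -0.0, -0.0]
ft_force: [1.0, 0.3, -0.1]
width: 0.087
((0.45805108547210693, -0.3715245723724365), (0.1443956047296524, 0.0897008404135704), 5.576040267944336)
now [ 0.4425 -0.3586  0.1223] yaw 5.01 q [-0.13  0.39  0.89  1.77 -0.33  1.14 -0.61] t 3.275
[[0.056, 0.239, 0.808, 0.001, 0.001, -0.001]]
```

View pics/side1.png

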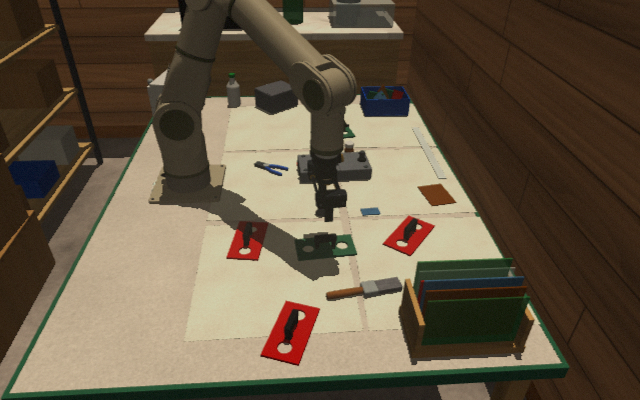

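Side view: the gripper at (330,195) is above the two-hole cover at (325,245), and the cover pose agrees with the top view within about 3 mm. Descending now.

```bash
python3 -m inch '[[0.05,0.26,0.8,0,0,0],[0,0,0.8,0,0,0],[0,0,0.6,0,0,0],[0,0,0,0,0,0]]' 1
python3 plan.py 0.05 0.4455 -0.369 0.018 5.1
```

```text
time: 3.78
ee_pos: [0.4482, -0.3613, 0.0337]
eef_rot: [0.999, 0.049, -0.002, -0.001]
ft_force: [-0.1, -0.6, -0.5]
width: 0.0868
now [ 0.4482 -0.3613  0.0337] yaw 5.65 q [-0.04  0.52  0.81  1.82 -0.44  0.99 -0.52] t 3.775
[[-0.086, 0.186, 0.392, -0.001, 0.002, 0.005]]
```

```bash
python3 -m inch '[[-0.07,0.2,0.38,0,0,0],[0,0,0,0,0,0]]' 
python3 plan.py 0.05 0.4455 -0.369 0.018 5.1
```

```text
time: 4.03
ee_pos: [0.4468, -0.3711, 0.0198]
eef_rot: [0.999, 0.049, -0.0, 0.0]
ft_force: [0.2, -0.3, -0.3]
width: 0.0871
now [ 0.4468 -0.3711  0.0198] yaw 5.59 q [-0.01  0.55  0.79  1.82 -0.47  0.97 -0.5 ] t 4.025
[[-0.027, -0.055, 0.044, 0.0, 0.0, 0.004]]
```

Good enough: the grasp is on the handle axis and self-centring. Closing.

```bash
python3 -m inch '[[-0.03,-0.05,0.05,0,0,0],[0,0,0,0,0,0],[0,0,0,0,0,0],[0,0,0,0,0,0],[0,0,0,0,0,0]]' -1 40
python3 -m inch '[[0,0,0,0,0,0],[0,0,0,0,0,0]]'
python3 plan.py 0.05 0.4455 -0.369 0.018 5.1
```

```text
time: 4.65
ee_pos: [0.4461, -0.3685, 0.0181]
eef_rot: [0.999, 0.049, 0.0, -0.0]
ft_force: [0.3, 0.0, -0.2]
width: 0.0445
time: 4.9
ee_pos: [0.4461, -0.3685, 0.0181]
eef_rot: [0.999, 0.049, -0.0, -0.0]
ft_force: [-0.5, -0.5, 0.2]
width: 0.0252
now [ 0.4461 -0.3685  0.0181] yaw 5.66 q [-0.01  0.55  0.79  1.82 -0.47  0.96 -0.5 ] t 4.9
[[-0.015, 0.01, 0.002, -0.0, 0.0, 0.005]]
```

```bash
python3 -m inch '[[0,0,0,0,0,0],[0,0,0,0,0,0],[0,0,0,0,0,0]]'
python3 -m inch '[[0,0,-0.3,0,0,0],[0,0,-0.6,0,0,0],[0,0,-0.8,0,0,0],[0,0,-0.8,0,0,0],[0,0,-0.8,0,0,0]]'
python3 - <<'E'
from bench import *; import cv2
from h import *
for n in("side","top"):
    c=camera(n); cv2.imwrite(f"pics/{n}2.png",c["img"][:,:,::-1])
a=cv2.imread("pics/side2.png")[130:280,230:430]; cv2.imwrite("pics/side2z.png",cv2.resize(a,None,fx=4,fy=4)) 
E
python3 plan.py 0.05 0.485 0.055 0.15 3.6
```

```text
time: 5.28
ee_pos: [0.4461, -0.3685, 0.0181]
eef_rot: [0.999, 0.049, -0.0, -0.0]
ft_force: [-0.5, -0.0, -0.5]
width: 0.0162
time: 5.9
ee_pos: [0.4457, -0.3685, 0.1517]
eef_rot: [0.999, 0.049, 0.0, -0.0]
ft_force: [-0.1, -0.0, -2.7]
width: 0.0157
now [ 0.4471 -0.3699  0.1538] yaw 5.62 q [-0.11  0.38  0.9   1.72 -0.32  1.2  -0.6 ] t 6.0
[[0.22, -1.164, 0.008, 0.0, -0.0, 0.002], [0.215, -1.165, 0.009, 0.0, -0.0, 0.002], [0.211, -1.166, 0.008, 0.0, -0.0, 0.002], [0.206, -1.167, 0.009, 0.0, -0.0, 0.002], [0.201, -1.168, 0.008, 0.0, -0.0, 0.002]]
[[0.196, -1.169, 0.009, 0.0, -0.001, 0.002], [0.191, -1.17, 0.008, 0.0, -0.0, 0.002], [0.186, -1.171, 0.008, 0.001, -0.001, 0.001], [0.183, -1.171, 0.01, 0.0, -0.0, 0.002]]
```

View pics/side2z.png

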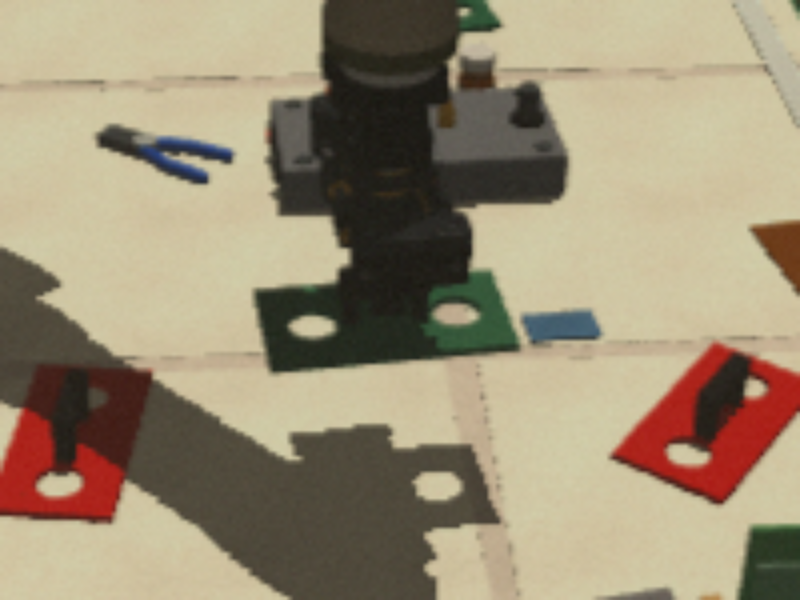

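The cover is held level with both holes visible, at about (308,211) and (344,208) in the side image. I'll measure its offset from the tool.

```bash
python3 - <<'E'
from h import *; from bench import *
import pickle
s=read_state(); r=R.from_quat(s["eef_rot"])
c=pickle.load(open("pics/side0.pkl","rb"))  # calibration only
im=cv2.imread("pics/side2.png")
hsv=cv2.cvtColor(im,cv2.COLOR_BGR2HSV)
ctr=[]
for (x0,y0,x1,y1) in((297,204,320,219),(333,202,356,215)):
    g=cv2.inRange(hsv,(15,0,140),(35,120,255))[y0:y1,x0:x1]
    n,l,st,ce=cv2.connectedComponentsWithStats(g); i=1+st[1:,4].argmax(); print(st[i]); ctr.append(ce[i]+[x0,y0])
P=atz(c,ctr,s["ee_pos"][2]-.017+.003); print(P,np.linalg.norm(P[1]-P[0]))
d=P[1]-P[0]; print("yaw",np.degrees(np.arctan2(d[1],d[0])),"mid off tool",P.mean(0)-s["ee_pos"])
E
```

```text
[ 5  5 12  5 47]
[ 5  4 12  5 48]
[[ 0.39655487 -0.37922924  0.1398486 ]
 [ 0.49585623 -0.37024946  0.1398486 ]] 0.09970655764531557
yaw 5.167179314027489 mid off tool [-0.00093438 -0.00479925 -0.014     ]
```

```bash
python3 -m inch '[[0.1,-0.6,0,0,0,0],[0.2,-1,0,0,0,0.002],[0.2,-1,0,0,0,0.002],[0.2,-1,0,0,0,0.002],[0.2,-1,0,0,0,0.002]]'
python3 -m inch '[[0.2,-1,0,0,0,0.002],[0.2,-1,0,0,0,0.002],[0.2,-1,0,0,0,0.002],[0.2,-1,0,0,0,0.002],[0.2,-1,0,0,0,0.002]]'
python3 plan.py 0.04 0.4885 0.0575 0.15 3.5
```

```text
time: 6.62
ee_pos: [0.4643, -0.1805, 0.1496]
eef_rot: [0.999, 0.041, -0.0, -0.0]
ft_force: [1.6, 1.0, -3.2]
width: 0.0155
time: 7.25
ee_pos: [0.4895, 0.0216, 0.1497]
eef_rot: [1.0, 0.03, -0.0, -0.0]
ft_force: [0.3, -0.4, -2.3]
width: 0.0155
now [0.4895 0.0216 0.1497] yaw 3.47 q [-0.82  0.09  0.73  1.94 -0.07  1.14 -1.58] t 7.25
[[0.03, -0.897, -0.007, -0.0, 0.0, -0.0]]
```

```bash
python3 -m inch '[[0,-0.7,0,0,0,0],[0,0,0,0,0,0],[0,0,0,0,0,0]]'
python3 plan.py 0.04 0.4885 0.0575 0.15 3.5
```

```text
time: 7.62
ee_pos: [0.4879, 0.0475, 0.1498]
eef_rot: [1.0, 0.03, -0.0, 0.0]
ft_force: [0.9, -0.4, -2.0]
width: 0.0155
now [0.4879 0.0475 0.1498] yaw 3.46 q [-0.85  0.09  0.7   1.93 -0.06  1.14 -1.64] t 7.625
[[0.029, -0.249, -0.006, 0.0, 0.0, -0.0]]
```

```bash
python3 -m inch '[[0.02,-0.25,0.6,0,0,0],[0,0,0.3,0,0,0],[0,0,0,0,0,0],[0,0,0,0,0,0]]'
python3 - <<'E'
from bench import *; import cv2
from h import *
for n in("side","top"):
    c=camera(n); cv2.imwrite(f"pics/{n}3.png",c["img"][:,:,::-1])
a=cv2.imread("pics/side3.png")[105:205,270:400]; b=cv2.imread("pics/top3.png")[150:260,205:305]
o=np.zeros((600,800,3),np.uint8); a=cv2.resize(a,None,fx=3.6,fy=3.6); b=cv2.resize(b,None,fx=3.2,fy=3.2)
o[:a.shape[0],:a.shape[1]]=a; o[:b.shape[0],475:475+b.shape[1]]=b
cv2.imwrite("pics/z3.png",o[:400])
E
python3 plan.py 0.04 0.4885 0.0575 0.11 3.5
```

```text
time: 8.12
ee_pos: [0.4888, 0.0577, 0.1147]
eef_rot: [1.0, 0.03, 0.0, -0.0]
ft_force: [0.6, 0.5, -2.0]
width: 0.0155
now [0.4889 0.0581 0.1148] yaw 3.46 q [-0.85  0.14  0.69  1.97 -0.11  1.06 -1.62] t 8.225
[[-0.011, 0.014, 0.12, -0.0, -0.0, -0.0]]
```

View pics/z3.png

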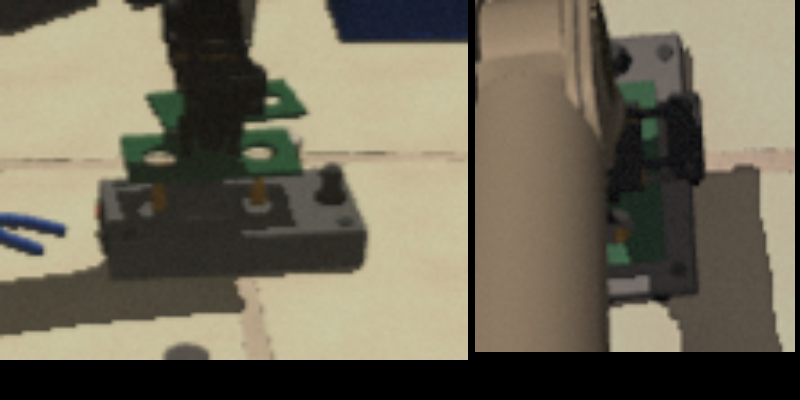

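Side: the holes (about (314,149) and (343,147)) sit over the studs (about (314,160) and (341,158)). I'll check this in numbers using the same camera.

```bash
python3 - <<'E'
from h import *; from bench import *
import pickle
s=read_state(); c=pickle.load(open("pics/side0.pkl","rb"))
im=cv2.imread("pics/side3.png"); hsv=cv2.cvtColor(im,cv2.COLOR_BGR2HSV)
def comp(m,b):
    x0,y0,x1,y1=b; n,l,st,ce=cv2.connectedComponentsWithStats(m[y0:y1,x0:x1]); i=1+st[1:,4].argmax(); st=st[i].copy(); st[:2]+=[x0,y0]; return st,ce[i]+[x0,y0]
hol=cv2.inRange(hsv,(12,0,130),(35,130,255)); br=cv2.inRange(hsv,(8,130,50),(25,255,255))
H=[];S=[]
for b in((304,141,324,155),(333,140,353,154)):
    st,ce=comp(hol,b); print("hole",st,ce); H.append(ce)
for b in((308,150,320,168),(335,150,350,166)):
    st,ce=comp(br,b); print("stud",st,ce); S.append([st[0]+st[2]/2-.5,st[1]-.5])
H=atz(c,H,s["ee_pos"][2]-.014); S=atz(c,S,.073); print(H,S)
for n,Q in(("H",H),("S",S)):
    d=Q[1]-Q[0]; print(n,Q.mean(0),np.linalg.norm(d),np.degrees(np.arctan2(d[1],d[0])))
# top0-based model check: project grinder studs into both initial pics
g=np.array([.4885,.0577]);a=np.radians(3.1)
c2=pickle.load(open("pics/top0.pkl","rb"))
for x in(-.05,.05):
    for z in(.045,.073):
        p=[*(g+x*np.array([np.cos(a),np.sin(a)])),z]; print(x,z,proj(c2,p),proj(c,p))
i0=c["img"]; hs=cv2.cvtColor(i0,cv2.COLOR_RGB2HSV); m=cv2.inRange(hs,(8,110,50),(25,255,255))
print(np.argwhere(m[145:172,300:360])[:,::-1].tolist().__len__(), [comp(m,b)for b in((308,148,320,170),(335,146,350,168))])
hs=cv2.cvtColor(c2["img"],cv2.COLOR_RGB2HSV); m=cv2.inRange(hs,(8,110,50),(25,255,255)); print([comp(m,b)for b in((243,185,256,198),(244,217,258,230))])
E
```

```text
hole [311 147   7   3  13] [313.61538462 148.46153846]
hole [338 146   7   3  17] [341.29411765 147.11764706]
stud [312 156   4   8  23] [313.65217391 159.39130435]
stud [340 155   4   7  22] [341.22727273 158.18181818]
[[0.43893218 0.05105616 0.10079749]
 [0.53775171 0.0564013  0.10079749]] [[0.43860582 0.05021472 0.073     ]
 [0.53916142 0.05268505 0.073     ]]
H [0.48834195 0.05372873 0.10079749] 0.0989639920764596 3.096104125543629
S [0.48888362 0.05144988 0.073     ] 0.10058594670460233 1.4072931772350972
-0.05 0.045 [[250.96604686 223.92572579]] [[313.37486086 161.68113524]]
-0.05 0.073 [[249.67473384 222.31219487]] [[313.41083202 154.84846831]]
0.05 0.045 [[249.34356763 192.04149046]] [[340.76809935 160.26467311]]
0.05 0.073 [[248.04345196 189.85113977]] [[341.06263066 153.46329136]]
103 [(array([311, 150,   9,   4,  27], dtype=int32), array([315.11111111, 151.40740741])), (array([340, 154,   4,   8,  23], dtype=int32), array([341.30434783, 157.91304348]))]
[(array([247, 189,   5,   5,  19], dtype=int32), array([248.84210526, 191.15789474])), (array([249, 221,   4,   6,  17], dtype=int32), array([250.58823529, 223.41176471]))]
```

Aligned in x within 1 mm and in y within about 2 mm, against 9 mm of play. Lowering gently now.

```bash
python3 -m inch '[[-0.01,0.03,0.3,0,0,0],[0,0,0.3,0,0,0],[0,0,0.2,0,0,0],[0,0,0.1,0,0,0],[0,0,0,0,0,0]]'
python3 -m inch '[[0,0,0.15,0,0,0],[0,0,0.1,0,0,0],[0,0,0.05,0,0,0],[0,0,0,0,0,0]]'
```

```text
time: 8.85
ee_pos: [0.488, 0.0571, 0.0778]
eef_rot: [1.0, 0.03, -0.0, 0.0]
ft_force: [-0.9, 0.4, -1.8]
width: 0.0156
time: 9.35
ee_pos: [0.4881, 0.0571, 0.066]
eef_rot: [1.0, 0.03, -0.0, 0.0]
ft_force: [-0.1, -0.6, -2.0]
width: 0.0157
```

```bash
python3 -m inch '[[0,0,0.04,0,0,0],[0,0,0.03,0,0,0],[0,0,0,0,0,0]]'
python3 -m inch '[[0,0,0.02,0,0,0],[0,0,0,0,0,0]]'
```

```text
time: 9.72
ee_pos: [0.4881, 0.0572, 0.0633]
eef_rot: [1.0, 0.03, -0.0, -0.0]
ft_force: [0.0, -0.1, -3.1]
width: 0.0154
time: 9.98
ee_pos: [0.4882, 0.0572, 0.063]
eef_rot: [1.0, 0.03, -0.0, -0.0]
ft_force: [-3.8, -1.0, 5.4]
width: 0.016
```

Contact is at TCP z = 0.063, as expected for the cover flat on the deck. Releasing and lifting.

```bash
python3 -m inch '[[0,0,0,0,0,0],[0,0,0,0,0,0],[0,0,0,0,0,0],[0,0,0,0,0,0],[0,0,0,0,0,0]]' 0.1
python3 -m inch '[[0,0,-0.2,0,0,0],[0,0,-0.4,0,0,0],[0,0,-0.8,0,0,0],[0,0,-1,0,0,0],[0,0,-1,0,0,0]]'
python3 -m inch '[[0,-1,-0.3,0,0,0],[0,-1,0,0,0,0],[0,-1,0,0,0,0],[0,-1,0,0,0,0],[0,-1,0,0,0,0]]'
python3 -m inch '[[0,-1,-0.3,0,0,0],[0,-1,0,0,0,0],[0,0,0,0,0,0]]'
python3 - <<'E'
from bench import *; import cv2,pickle
from h import *
for n in("side","top"):
    c=camera(n); cv2.imwrite(f"pics/{n}4.png",c["img"][:,:,::-1]); pickle.dump(c,open(f"pics/{n}4.pkl","wb"))
a=cv2.imread("pics/side4.png")[105:205,270:400]; b=cv2.imread("pics/top4.png")[150:260,205:305]
o=np.zeros((400,800,3),np.uint8); a=cv2.resize(a,None,fx=3.6,fy=3.6); b=cv2.resize(b,None,fx=3.2,fy=3.2)
o[:a.shape[0],:a.shape[1]]=a; o[:b.shape[0],475:475+b.shape[1]]=b
cv2.imwrite("pics/z4.png",o)
P=cloud(c); hsv=cv2.cvtColor(c["img"],cv2.COLOR_RGB2HSV); m=cv2.inRange(hsv,(50,80,40),(90,255,255)); m[:150]=0;m[260:]=0;m[:,:215]=0;m[:,300:]=0
p=P[m>0]; p=p[abs(p[:,2]-.05)<.1]; A=np.c_[p[:,:2]-p[:,:2].mean(0),np.ones(len(p))]; print(len(p),np.linalg.lstsq(A,p[:,2],rcond=None)[0])
k=np.argwhere(m)[:,::-1]; print(cv2.minAreaRect(atz(c,k,.051)[:,:2].astype(np.float32)))
E
```

```text
time: 10.6
ee_pos: [0.4881, 0.0572, 0.0625]
eef_rot: [1.0, 0.03, -0.0, -0.0]
ft_force: [-0.4, -0.3, 0.7]
width: 0.0469
time: 11.22
ee_pos: [0.4882, 0.0569, 0.201]
eef_rot: [1.0, 0.03, 0.001, -0.0]
ft_force: [0.9, 1.1, -0.8]
width: 0.0478
time: 11.85
ee_pos: [0.4759, 0.258, 0.212]
eef_rot: [1.0, 0.03, 0.001, -0.0]
ft_force: [-0.3, 0.4, 0.6]
width: 0.0479
time: 12.22
ee_pos: [0.4698, 0.34, 0.2233]
eef_rot: [0.999, 0.033, 0.0, -0.0]
ft_force: [1.2, -0.1, -1.2]
width: 0.0481
1126 [0.00471593 0.00337181 0.05230769]
((0.48746392130851746, 0.05708368122577667), (0.16779698431491852, 0.08770918101072311), 3.1174793243408203)
```

View pics/z4.png

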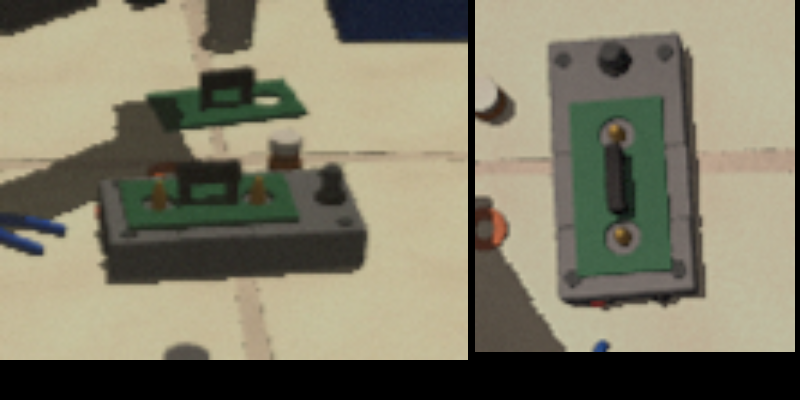

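View pics/top4.png

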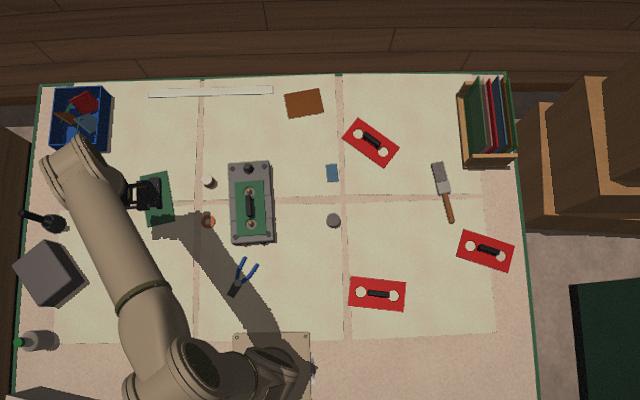

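The pictures show the cover flat on the deck with both studs through its holes: top view at about (248,191) and (250,222). Depth puts its top face at z ≈ 0.052, level. The spare at (157,198) hasn't moved, and the gripper is clear above it.

```bash
python3 -c "
from bench import *; s=read_state(); print(s['time'],abs(s['joint_vel']).max(),s['ft_force']); print(close_job())"
```

```text
12.325 0.0177649224283404 [0.40771714 0.03125803 0.05690856]
the job is handed in; nothing more can be done
None
```

The two-hole green cover is now on the grinder, lying flat on the deck with both brass studs through its holes, and the job is handed in. I picked it up by its handle, lowered it until it touched the deck (about 7 N change in wrist force), and only then let go.

- **Fit:** The last pictures put the cover's centre at (0.487, 0.057) and its angle at 3.1°. The grinder measured about (0.4885, 0.0575) and 3.1°. The depth image gives its top face at about z = 0.052, level; the expected height is 0.051.
- **Other things:** The one-hole cover is where it was, and the gripper is clear of everything with the arm still. The run took 12.3 s of the 35 s allowed.
- **One small disagreement:** Before lowering, the side camera put the holes about 2 mm off the studs in y, and its stud angle read 1.4° rather than 3.1°. That camera is coarse at that range, and the offset was well within the 9 mm of play. No check failed.

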